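# Gauge a manifold bore in a corner check fixture

## Robot

A 6-joint arm with a two-finger parallel gripper is mounted at the origin on the work surface. World frame = base frame: x ahead of the robot, y to its left, z up, the work surface at z = 0. Lengths are in m, angles in rad, forces in N, time in s.
With the tool pointing down it reaches from about 0.325 to 0.775 m from the base axis. Payload 5.5 kg.
Tool frame: the origin (TCP) lies between the finger pads; the fingertips stand 8 mm ahead of it and the grasp point (between the pads) lies 11 mm behind it (tcp_to_tips is the distance from the TCP to the fingertips, in m); z points along the fingers, y is the line along which they close (so a half turn about z gives the same grasp; the last joint's range is limited). The gripper opens to 88 mm and grips with 3 to 60 N. Pads are 20 mm wide; open, the fingers measure 115 mm over their backs; the gripper's body (75 mm by 178 mm) begins 61 mm behind the grasp point.
Start: joints at [1.288, 0.091, 1.231, -0, 1.82, -0.057], TCP at [0.134, 0.585, 0.231] pointing down, gripper open.
Joint ranges: [-2.87, 2.87], [-0.86, 2.18], [0.17, 2.46], [-1.51, 4.65], [0.06, 2.69], [-2.65, 2.65]. Speed limits (rad/s): [2.57, 2.57, 3.01, 3.14, 3.14, 3.14].

## Interface

Orientations are given as a unit quaternion [w, x, y, z].
In Python, from bench import * gives the robot as it stands. Calls block until the motion is done:
- move_to(position, orientation): joint-space move of the TCP to a pose.
- move_l(position, speed=0.15, orientation=None): straight line of the TCP; orientation=None keeps the orientation; speed is the mean speed in m/s.
- movej(angles): joint-space move.
- gripper_open() and close(): open the fingers fully, or close them until they stop; the grip force is fixed at half the most.
- hold(seconds).
- inverse_kinematics(position, orientation): joint angles nearest the present ones, or None.
- state(): the state.
- get_image(name): name is "side" or "top"; returns a dict with "frame" (384x512x3 uint8, blue, green, red), "depth" (384x512 float32, m along the optical axis (not along the pixel's ray), 0 where there is no reading), "camera_matrix" (3x3 intrinsics, pixels), "view" (4x4, takes a point from world to camera coordinates). Camera axes: x right, y up, looking along -z (the intrinsics and any distortion apply to the point x, -y, -z); pixel columns grow to the right and rows downward; lengths in m; the calibration is good to about 2 mm. A picture is of the moment at which its call begins.
A pose or a line that the arm cannot do raises IKError and nothing moves.
- job_done(): hands the job in; it is judged then, once.
The state is a dict: "time": time; "joint_pos": joint angles; "dq": joint speeds; "joint_torque": joint torques, N m; "ee_pos": TCP position; "ee_rot": TCP orientation; "ft_force": force on the tool from outside, world axes, zero at the start; "moment": the same for the moment, N m; "finger_gap": finger opening in m; "finger_force": force on a finger pad.
Only numpy, scipy, OpenCV 4.12 (cv2) and the standard library are available. Lean on these libraries where they do the work, as an engineer would, in place of code of your own. Each camera call takes 0.05 s, during which the arm holds its last target. There are 200 camera calls.

## Task

Check the bore of the white manifold block: take the thin plug gauge out of its stand, push it fully down into the block's bore and let go of it. Then lay the block on the check fixture with its bored end at the short stop rail and a long side along the long stop rail, press it flush into the corner against both rails at once, and finish while still holding it there with the fingers on the block, firmly pressed against both rails, so that the sensor can take its reading. Do not disturb the thick gauge, the bottle or the radio.

Things in the scene. Friction and masses are not known exactly. Their poses are not given: they have to be found in the camera images.
- fixture: Check fixture, fixed on the bench: aluminium plate 260 (x) x 180 (y) x 12 mm, origin at the centre of its underside, z up. Plate and rails are ground smooth: the block slides on them with little friction. A steel stop rail stands along two sides. Behind the short rail is a small grey laser sensor on a bracket, x = +94 to +123, y = 0 to +50 mm, its top 89 mm above the bench.
- corner (a point): Point on the plate's top where the working faces of the two rails would meet: x = +45, y = +50, z = +12 mm in the fixture's frame, same axes. With the block fully home its centre is 48 mm from here along -x, 25 mm along -y and 22 mm up, its +x along the fixture's +x.
- long_stop (a point): Middle of the long stop rail's working face, on the plate's top. The rail is 150 mm long (along the fixture's x), 14 mm thick, 12 mm high above the plate; the face looks to the fixture's -y and lies at y = +50 mm. Same axes as the fixture.
- short_stop (a point): Middle of the short stop rail's working face, on the plate's top. The rail is 85 mm long (along the fixture's y), 12 mm thick, 12 mm high above the plate; the face looks to the fixture's -x and lies at x = +45 mm. Same axes as the fixture.
- manifold_mid (a point): Centre of the loose white plastic manifold block, 96 (x) x 50 (y) x 44 mm high (z), 0.2 to 0.5 kg, flat on the bench. z up; +x points to the bored end; two thin steel hose barbs stick 22 mm out of the -x end, half-way up, at y = -12 and +12 mm. The four sides are plain and flat.
- bore (a point): Centre of the mouth of the block's bore, in its top face: 30 mm from the block's centre towards +x, on the centre line, 22 mm above the centre. Vertical hole right through the block, 11.2 mm in diameter, with a 2 mm chamfer at the mouth. Same axes as the block.
- thin_gauge_mid (a point): Middle of the thin plug gauge, loose and upright in its stand: a steel pin 10 mm thick and 40 mm long with a tapered foot, above it a collar 22 mm wide, 3 mm thick, then a round handle 18 mm wide, 21 mm long. 64 mm in all; this point is 32 mm above the foot, z towards the handle. The collar rests on top of what the pin is put in, so handle and collar stand 24 mm above it. About 60 g.
- thin_gauge_foot (a point): Centre of the foot (lower end) of the thin gauge, 32 mm below its middle.
- stand: Grey plastic gauge stand, fixed, 50 (x) x 120 (y) x 46 mm high, origin at the centre of its underside. Two holes in its top: the thin gauge at y = +34 mm, the thick gauge at y = -34 mm.
- thick_gauge_mid (a point): Middle of the thick plug gauge (16 mm pin, handle 26 mm in diameter, 64 mm long), which stays in its stand. Bystander.
- bottle: White bottle, 60 mm in diameter, 150 mm high, standing loose on the bench; origin at the centre of its underside. Bystander.
- radio: Black handheld radio, 34 x 56 x 110 mm with a 65 mm aerial on top, standing loose on the bench; origin at the centre of its underside. Bystander.

How it is judged:
On the way:
1. the thin gauge sits fully down in the block's bore and has been let go (z of thin_gauge_foot in the frame of bore below -0.037 m and horizontal distance between thin_gauge_mid and bore below 0.004 m and angle between the z axis of thin_gauge_mid and the z axis of bore, either way round below 0.08 rad and contact force between the fingers and thin_gauge below 0.1 N), for 0.2 s.
At the end, for the whole second after the job is handed in: Block flat on the plate, home on both rails within 2.5 mm and 0.035 rad, bored end at the short rail, fingers on it, over 2 N on each rail; thin gauge in the bore (collar within 3 mm of the top, axis within 4 mm), untouched by the fingers; all still held through the last second (x of manifold_mid in the frame of fixture between -0.0055 and 0 m and y of manifold_mid in the frame of fixture between 0.0225 and 0.028 m and z of manifold_mid in the frame of fixture below 0.0365 m and x of bore in the frame of fixture above 0.02 m and angle between the x axis of manifold_mid and the x axis of fixture, either way round below 0.035 rad and angle between manifold_mid's own z axis and vertical below 0.05 rad and contact force between manifold and long_rail above 2 N and contact force between manifold and short_rail above 2 N and contact force between the fingers and manifold above 1 N and z of thin_gauge_foot in the frame of bore below -0.037 m and horizontal distance between thin_gauge_mid and bore below 0.004 m and contact force between the fingers and thin_gauge below 0.1 N); the arm keeps its last pose, push and grip.
It fails at once if the thick gauge, the bottle or the radio is shifted more than 15 mm (distance of any of thick_gauge_mid, bottle, radio from where it was at the start of the episode above 0.015 m).
It also fails if it takes over 72 s, if anything falls off the work surface, if the arm or the gripper's body presses on something with over 40 N, if the wrist force passes 120 N, or if a joint passes its speed limit or range.

## Working session

There is one attempt and no reset: what is moved stays moved. The work goes in short steps, each a Python script; the robot and the scene stay as the last script left them, time stands still between calls to the robot, and variables do not carry over. Pictures are saved under pics/ and viewed, at most 10 in all, crops included, and the job is handed in when it is done.

```bash
ls; mkdir -p pics; python3 - <<'E'
from bench import *
import cv2, numpy as np
s=state(); print(s)
for n in("top","side"):
    d=get_image(n); np.savez(n+"0.npz",**d); cv2.imwrite(f"pics/{n}0.png",d["frame"]); print(n,d["camera_matrix"],d["view"],(d["depth"]>0).mean(),d.keys())
E
```

```text
pics
{'time': 0.0, 'joint_pos': array([ 1.28831409e+00,  9.18376528e-02,  1.23186722e+00, -3.01620274e-05,
        1.81975651e+00, -5.66940329e-02]), 'dq': array([ 9.51246737e-04, -5.16509131e-04, -5.91356437e-05, -7.48831501e-04,
        6.20513957e-04, -6.95758138e-04]), 'joint_torque': array([-3.01904474e-04, -4.46444392e+01, -4.06449401e+01,  6.98888605e-02,
        2.89326935e-02, -1.28339243e-04]), 'ee_pos': array([0.13425854, 0.58451323, 0.22953008]), 'ee_rot': array([-1.43289029e-04,  1.12658074e-01,  9.93633376e-01, -9.23428702e-04]), 'ft_force': array([-0.1228272 ,  0.42316055,  0.27311049]), 'moment': array([0.04543053, 0.02043381, 0.03613541]), 'finger_force': 0.0, 'finger_gap': 0.08793928835353584}
top [[450.00802526   0.         259.2601501 ]
 [  0.         450.00802526 191.74790493]
 [  0.           0.           1.        ]] [[ 0.01152379 -0.99992607  0.00387926  0.02448154]
 [ 0.99257214  0.01190874  0.12107321 -0.55966765]
 [-0.12111045  0.00245522  0.992636   -1.27794851]
 [ 0.          0.          0.          1.        ]] 0.9963938395182291 dict_keys(['frame', 'depth', 'camera_matrix', 'view'])
side [[444.9128533    0.         259.37268596]
 [  0.         444.9128533  189.29647967]
 [  0.           0.           1.        ]] [[ 0.80637664 -0.59128624 -0.01171699 -0.44856466]
 [ 0.36892182  0.48744113  0.79138982 -0.28535438]
 [-0.46222657 -0.64248092  0.61119953 -1.09311936]
 [ 0.          0.          0.          1.        ]] 0.9958852132161459 dict_keys(['frame', 'depth', 'camera_matrix', 'view'])
```

View pics/top0.png

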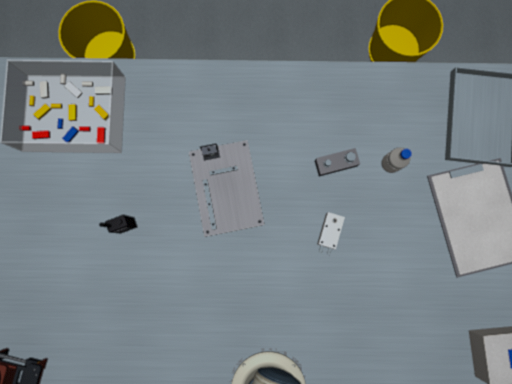

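View pics/side0.png

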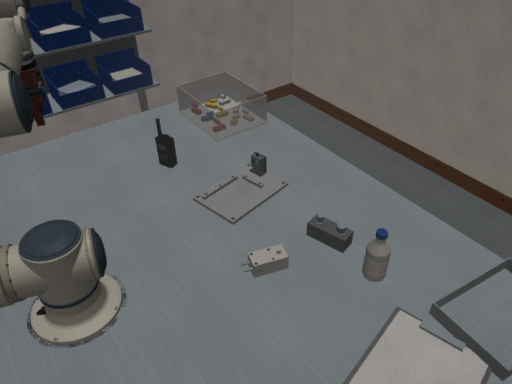

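The top view shows the fixture at about (227,188), with its sensor at (209,151). The stand is at (337,161), the block at (332,230) with its barbs at the bottom (325,250), the bottle at (397,159) and the radio at (119,224). I'll enlarge the parts that matter.

```bash
cat > h.py <<'E'
import numpy as np, cv2
def ray(d,uv):
    K,V=d["camera_matrix"],d["view"]; R,t=V[:3,:3],V[:3,3]
    c=np.array([(uv[0]-K[0,2])/K[0,0],-(uv[1]-K[1,2])/K[1,1],-1.])
    return -R.T@t, R.T@c
def on_z(d,uv,z):
    o,r=ray(d,uv); return o+r*(z-o[2])/r[2]
def proj(d,p):
    K,V=d["camera_matrix"],d["view"]; c=V[:3,:3]@np.asarray(p)+V[:3,3]
    return np.array([K[0,0]*c[0]/-c[2]+K[0,2],K[1,1]*-c[1]/-c[2]+K[1,2]])
def cloud(d):
    K,V=d["camera_matrix"],d["view"]; z=d["depth"]; v,u=np.mgrid[:z.shape[0],:z.shape[1]]
    c=np.stack([(u-K[0,2])/K[0,0]*z,-(v-K[1,2])/K[1,1]*z,-z],-1)
    return (c-V[:3,3])@V[:3,:3]
def rect(m):
    c=max(cv2.findContours(m.astype(np.uint8),cv2.RETR_EXTERNAL,cv2.CHAIN_APPROX_NONE)[0],key=cv2.contourArea)
    return cv2.boxPoints(cv2.minAreaRect(c)),c
E
python3 - <<'E'
from h import *
d=dict(np.load("top0.npz")); f=d["frame"]
cv2.imwrite("pics/a.png",cv2.resize(f[130:260,180:420],(800,433),interpolation=cv2.INTER_CUBIC))
P=cloud(d)
for name,(u,v) in dict(block=(332,232),stand=(343,162),plate=(235,200),bench=(290,200),radio=(119,224)).items(): print(name,P[v,u].round(4),f[v,u])
h=P[...,2]
for name,(u0,v0,u1,v1),lo,hi in [("block",(310,205,350,255),.035,.055),("stand",(308,140,366,182),.036,.056),("plate",(185,135,270,242),.006,.06)]:
    m=np.zeros(h.shape,bool); m[v0:v1,u0:u1]=((h>lo)&(h<hi))[v0:v1,u0:u1]
    b,c=rect(m); z=np.median(h[m]); w=np.array([on_z(d,q,{"block":.044,"stand":.046,"plate":.012}[name]) for q in b])
    print(name,z,"center",w.mean(0).round(4),"sides",np.linalg.norm(w[1]-w[0]).round(4),np.linalg.norm(w[2]-w[1]).round(4)); print(w.round(4)); print(b)
E
```

```text
block [ 0.4445 -0.1782  0.0457] [195 192 187]
stand [ 0.6482 -0.212   0.0456] [113 108 107]
plate [0.5365 0.1024 0.0127] [142 135 136]
bench [ 0.5395 -0.0609  0.0026] [147 138 126]
radio [0.4571 0.4111 0.1112] [32 29 29]
block 0.0434376095403458 center [ 0.4503 -0.1771  0.044 ] sides 0.0964 0.0516
[[ 0.4113 -0.1384  0.044 ]
 [ 0.5035 -0.1665  0.044 ]
 [ 0.4891 -0.2161  0.044 ]
 [ 0.3972 -0.1875  0.044 ]]
[[318.04587 243.5138 ]
 [327.67892 211.40369]
 [344.9266  216.578  ]
 [335.29355 248.68811]]
stand 0.04540409317632481 center [ 0.652  -0.1971  0.046 ] sides 0.1226 0.0515
[[ 0.6605 -0.1318  0.046 ]
 [ 0.6933 -0.2499  0.046 ]
 [ 0.6432 -0.262   0.046 ]
 [ 0.6108 -0.1444  0.046 ]]
[[315.51505 157.47435]
 [355.81595 146.96107]
 [360.22305 163.85487]
 [319.92215 174.36815]]
plate 0.0116362343024244 center [0.5742 0.1265 0.012 ] sides 0.1905 0.2621
[[0.6824 0.247  0.012 ]
 [0.7218 0.0606 0.012 ]
 [0.4651 0.008  0.012 ]
 [0.4275 0.1903 0.012 ]]
[[187.64165 151.01411]
 [250.03271 138.88252]
 [266.6974  224.58662]
 [204.30634 236.71822]]
```

View pics/a.png

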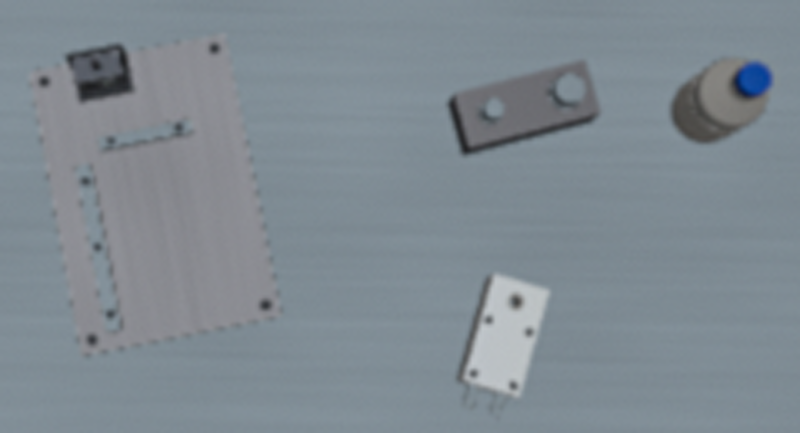

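The crop (full = crop/3.333 + (180,130)) shows the thin gauge at about (493,109), the thick one at (571,88) and the bore at (516,301). The block's barbs point down-image. On the fixture, the short rail runs (105–190,137), the long rail (85–115,170–325), and the plate screws are at (43,80), (214,47), (265,304) and (92,340). Next I'll refine these.

```bash
python3 - <<'E'
from h import *
d=dict(np.load("top0.npz")); f=d["frame"].astype(float); g=f.mean(2)
def cen(u,v,r,dark,thr=.5):
    u,v=int(round(u)),int(round(v)); w=g[v-r:v+r+1,u-r:u+r+1].copy(); w=(np.median(w)-w) if dark else w-np.median(w)
    w[w<thr*w.max()]=0; vv,uu=np.mgrid[v-r:v+r+1,u-r:u+r+1]; return np.array([(uu*w).sum(),(vv*w).sum()])/w.sum()
F=lambda x,y:(180+x/3.333,130+y/3.333)
S=[on_z(d,cen(*F(*q),3,True),.012) for q in [(43,80),(214,47),(265,304),(92,340)]]
print("screws");print(np.round(S,4))
for a,b in((0,1),(1,2),(3,2),(0,3)): e=S[a]-S[b];print(a,b,np.linalg.norm(e).round(4),np.arctan2(e[1],e[0]).round(4))
print("centre",np.mean(S,0))
bo=cen(*F(516,301),3,True); print("bore",bo,on_z(d,bo,.042))
P=cloud(d);h=P[...,2]
for n,q,r in(("thin",(493,109),7),("thick",(571,88),9)):
    u,v=map(round,F(*q)); m=np.zeros(h.shape,bool); m[v-r:v+r,u-r:u+r]=h[v-r:v+r,u-r:u+r]>.058
    c=np.argwhere(m).mean(0)[::-1]; print(n,c,m.sum(),np.median(h[m]),on_z(d,c,.07))
    (cx,cy),rr=cv2.minEnclosingCircle(rect(m)[1]); print("  circ",cx,cy,rr,on_z(d,(cx,cy),.07))
s=dict(np.load("side0.npz")); P2=cloud(s);h2=P2[...,2]
for n,x0,y0,z0,rad in(("thin",.6423,-.164,.06,.016),("bottle",.63,-.30,.03,.06)):
    m=(np.hypot(P2[...,0]-x0,P2[...,1]-y0)<rad)&(h2>z0); print(n,m.sum(),P2[m].mean(0),h2[m].max() if m.any() else 0)
m=(h>.13)&(P[...,1]<-.2)&(P[...,0]>.5);print("bottle top",P[m].mean(0),h[m].max())
E
```

```text
screws
[[0.6734 0.2315 0.012 ]
 [0.7054 0.079  0.012 ]
 [0.4752 0.03   0.012 ]
 [0.4423 0.1827 0.012 ]]
0 1 0.1558 1.778
1 2 0.2354 0.2098
3 2 0.1562 1.7828
0 3 0.2361 0.2082
centre [0.57408698 0.13077117 0.012     ]
bore [334.47749196 220.02518757] [ 0.47900149 -0.18625872  0.042     ]
thin [327.78947368 162.10526316] 38 0.06842913380145368 [ 0.64267356 -0.16379777  0.07      ]
  circ 327.8333435058594 162.1666717529297 3.3748438358306885 [ 0.64249675 -0.16392203  0.07      ]
thick [350.55555556 156.22222222] 72 0.0691637064446822 [ 0.66059032 -0.2291636   0.07      ]
  circ 350.5689697265625 156.27586364746094 4.74385929107666 [ 0.66043446 -0.22920001  0.07      ]
thin 38 [ 0.64459719 -0.16723608  0.06708914] 0.07219676797147984
bottle 215 [ 0.64211534 -0.31578486  0.06821945] 0.15044271962565164
bottle top [ 0.65463416 -0.36142878  0.14749817] 0.1546348848703821
```

```bash
cat >> h.py <<'E'
def down(phi):
    a=(phi+np.pi/2)/2; return [0,np.cos(a),np.sin(a),0]
E
python3 - <<'E'
from bench import *
from h import *
x,y=.6426,-.1639; q=down(.267)
move_to([x,y,.13],q); print(state()["time"],state()["joint_pos"].round(2))
move_l([x,y,.0595],.1); close(); s=state(); print(s["time"],s["ee_pos"],s["finger_gap"],s["finger_force"],s["ft_force"])
if s["finger_gap"]>.014:
    move_l([x,y,.125],.1); s=state(); print(s["time"],s["finger_gap"],s["ft_force"])
    for n in("top","side"):
        d=get_image(n); np.savez(n+"1.npz",**d)
    cv2.imwrite("pics/b.png",cv2.resize(d["frame"][130:300,240:420],(720,680))[:600])
E
```

```text
3.2833 [-0.3   0.26  1.22  0.    1.66 -0.57]
5.2333 [ 0.64415688 -0.16351128  0.06030322] 0.01716641852682519 29.866978526115417 [ 5.6959347   0.52037076 -0.32624453]
6.0417 0.01685006930170159 [ 0.07989996 -1.11102153 -0.97419221]
```

View pics/b.png

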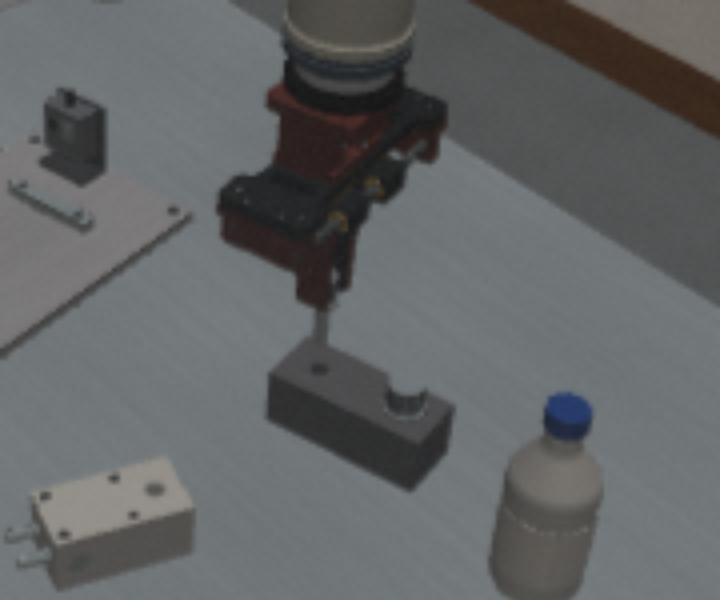

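The side crop shows the gauge clear of the stand and hanging vertically, with its pin at (320,325). The empty stand hole is at (318,368) and the bore at (155,489). The arm was pulled about 1.6 mm along +x while gripping, which suggests a calibration offset. I'll cross-check the bore from both views and go above it.

```bash
python3 - <<'E'
from bench import *
from h import *
d=dict(np.load("side1.npz")); g=d["frame"].astype(float).mean(2)
u,v=279,252; w=np.median(g[v-4:v+5,u-4:u+5])-g[v-4:v+5,u-4:u+5]; w[w<.4*w.max()]=0; vv,uu=np.mgrid[v-4:v+5,u-4:u+5]
c=((uu*w).sum()/w.sum(),(vv*w).sum()/w.sum()); print("bore side",c,on_z(d,c,.042),"stand hole",on_z(d,(240+318/4,130+368/4),.045))
x,y=.4806,-.1860; q=down(.267)
move_to([x,y,.125],q); move_l([x,y,.100],.1); s=state(); print(s["time"],s["ee_pos"],s["finger_gap"])
ims=[]
for n in("top","side"):
    d=get_image(n); np.savez(n+"2.npz",**d)
    b=proj(d,[.479,-.186,.044]).astype(int); ims.append(cv2.resize(d["frame"][b[1]-35:b[1]+25,b[0]-30:b[0]+30],(400,400),interpolation=cv2.INTER_CUBIC)); print(n,b)
cv2.imwrite("pics/c.png",np.hstack(ims))
E
```

```text
bore side (np.float64(278.28937533368924), np.float64(251.98665242925784)) [ 0.48214248 -0.18611179  0.042     ] stand hole [ 0.64587175 -0.16609804  0.045     ]
7.2333 [ 0.48081318 -0.18561087  0.09900656] 0.017368048228649204
top [334 219]
side [277 251]
```

View pics/c.png

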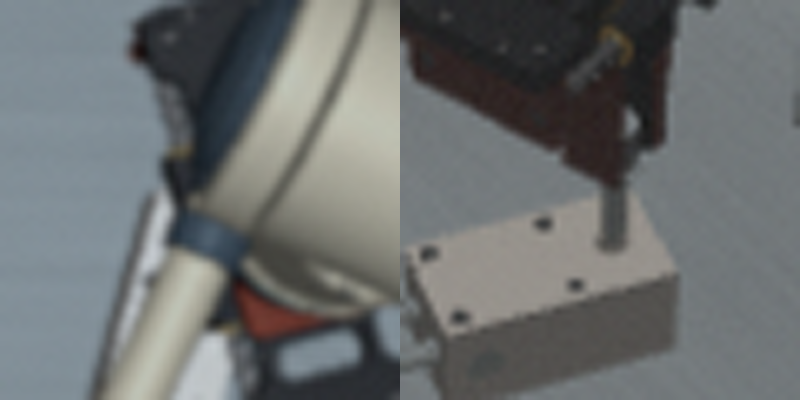

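In the side crop the pin foot is at (612,246), on the bore at about (608,240), which is within the chamfer's capture range. Now I'll insert it with force checks.

```bash
python3 - <<'E'
from bench import *
from h import *
p=state()["ee_pos"]; x,y=.4806,-.1860; z=.100
while z>.0575:
    z-=.003 if z>.075 else .005; move_l([x,y,max(z,.0572)],.06); s=state(); f=s["ft_force"]; print(z.__round__(4),s["ee_pos"].round(4),f.round(1),round(s["finger_gap"],4))
    if f[2]>15: print("blocked");break
print(s["time"])
E
```

```text
0.097 [ 0.4807 -0.186   0.0971] [-1.  -0.2 -1.4] 0.0172
0.094 [ 0.4805 -0.1859  0.0938] [-0.3  0.7 -0.4] 0.0172
0.091 [ 0.4804 -0.1859  0.0905] [-1.2  1.2 -1.3] 0.0167
0.088 [ 0.4804 -0.1859  0.0876] [-0.9  0.6 -0.8] 0.017
0.085 [ 0.4805 -0.1859  0.0846] [-0.8 -0.  -1.5] 0.0174
0.082 [ 0.4806 -0.186   0.0817] [-1.   0.5 -1.1] 0.0174
0.079 [ 0.4806 -0.186   0.0787] [-1.3  1.2 -0.3] 0.0172
0.076 [ 0.4806 -0.186   0.0757] [-0.8  1.6 -0.7] 0.0172
0.073 [ 0.4806 -0.186   0.0727] [ 0.2  1.4 -1.4] 0.0173
0.068 [ 0.4806 -0.186   0.0675] [ 0.1  0.4 -0.9] 0.0174
0.063 [ 0.4806 -0.186   0.0626] [ 0.7  0.7 -0.4] 0.0169
0.058 [ 0.4807 -0.1861  0.0578] [ 0.2  0.9 -0.2] 0.0176
0.053 [ 0.4808 -0.1861  0.0576] [0.1 2.2 3.8] 0.0177
10.5833
```

```bash
python3 - <<'E'
from bench import *
from h import *
gripper_open(); move_l([.4807,-.186,.14],.15); move_to([.48,.13,.22],down(1.4)); s=state(); print(s["time"],s["joint_pos"].round(2))
d=get_image("top"); np.savez("top3.npz",**d); e=get_image("side"); np.savez("side3.npz",**e)
P=cloud(d);h=P[...,2]
m=np.zeros(h.shape,bool); sl=np.s_[205:255,310:350]; m[sl]=(h[sl]>.035); b,c=rect(m)
w=np.array([on_z(d,q,.044) for q in b]); print(w.round(4),w.mean(0),[np.linalg.norm(w[i]-w[i-1]).round(4) for i in range(4)])
m2=np.zeros(h.shape,bool); m2[sl]=h[sl]>.056; cc=np.argwhere(m2).mean(0)[::-1]; print("handle",m2.sum(),np.median(h[m2]),on_z(d,cc,.068))
A=cv2.resize(d["frame"][195:265,295:365],(400,400),interpolation=cv2.INTER_CUBIC);u,v=proj(e,[.46,-.18,.04]).astype(int)
B=cv2.resize(e["frame"][v-35:v+35,u-35:u+35],(400,400),interpolation=cv2.INTER_CUBIC); cv2.imwrite("pics/d.png",np.hstack([A,B]))
E
```

```text
13.675 [ 0.19 -0.19  1.52 -0.    1.81 -1.2 ]
[[ 0.4114 -0.1387  0.044 ]
 [ 0.5043 -0.1657  0.044 ]
 [ 0.4904 -0.2162  0.044 ]
 [ 0.3978 -0.1887  0.044 ]] [ 0.45098052 -0.17734473  0.044     ] [np.float64(0.0519), np.float64(0.0967), np.float64(0.0523), np.float64(0.0966)]
handle 43 0.06751246019088303 [ 0.47623625 -0.18630863  0.068     ]
```

View pics/d.png

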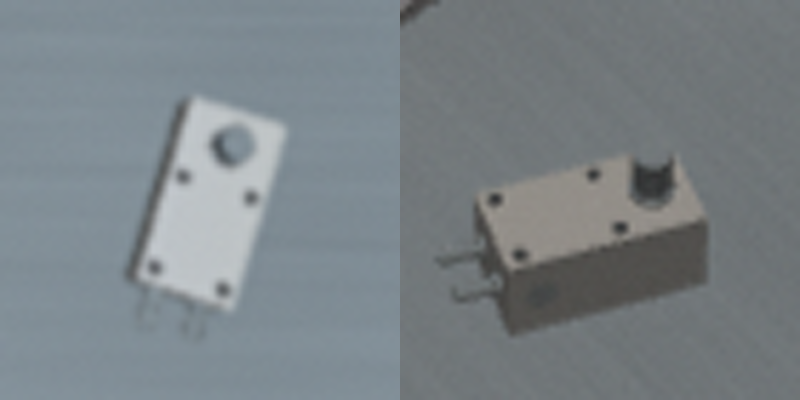

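The gauge is seated with its collar on the block top: handle at (233,145) in the left crop and (652,185) in the right. The block hasn't moved. Now I'll grasp it across the long sides with the tips 18 mm up, so they clear the rail, and carry it over.

```bash
cat >> h.py <<'E'
FY=.209; FO=np.array([.5756,.131]); R=np.array([[np.cos(FY),-np.sin(FY)],[np.sin(FY),np.cos(FY)]])
def fx(x,y,z): return [*(FO+R@np.array([x,y])),z]   # fixture mm->world (m)
E
python3 - <<'E'
from bench import *
from h import *
q=down(-.293+np.pi/2); x,y=.4522,-.1772
move_to([x,y,.12],q); move_l([x,y,.026],.1); close(); s=state(); print(s["time"],s["ee_pos"],s["finger_gap"],s["ft_force"].round(1))
assert s["finger_gap"]>.045
move_l([x,y,.09],.1); s=state(); print(s["ee_pos"],s["finger_gap"],s["ft_force"].round(1))
q=down(FY+np.pi/2); move_to(fx(-.018,.010,.10),q); move_l(fx(-.018,.010,.046),.1)
s=state(); print(s["time"],s["ee_pos"],s["finger_gap"],s["ft_force"].round(1),s["joint_pos"].round(2))
ims=[]
for n in("top","side"):
    d=get_image(n); np.savez(n+"4.npz",**d); u,v=proj(d,[.58,.14,.05]).astype(int)
    ims.append(cv2.resize(d["frame"][v-45:v+45,u-45:u+45],(400,400),interpolation=cv2.INTER_CUBIC))
cv2.imwrite("pics/e.png",np.hstack(ims))
E
```

```text
16.775 [ 0.45222679 -0.17712876  0.02604646] 0.04990031410062505 [0.6 1.3 0.5]
[ 0.45179116 -0.17701524  0.08916589] 0.04986424229278594 [-0.2 -0.1 -5.2]
19.5083 [0.55614923 0.13692882 0.04634191] 0.04981404607095029 [-0.2  0.5 -3.9] [ 0.18  0.06  1.59  0.    1.49 -1.6 ]
```

View pics/e.png

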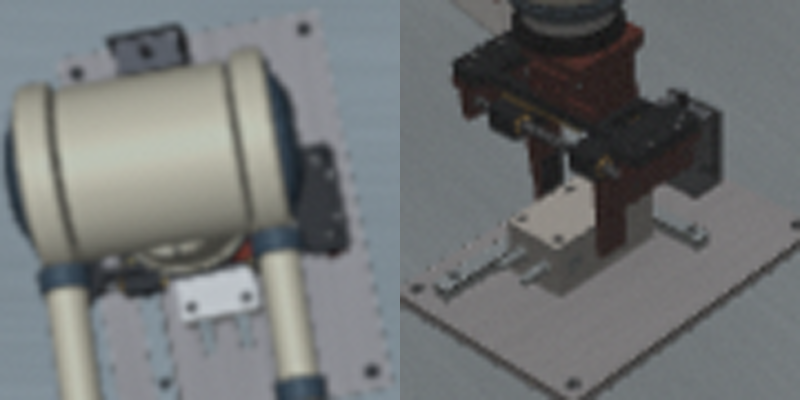

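The block is above the plate between the rails, parallel to them, with the near finger clear; the gauge is hidden behind the finger. Next I'll lower it and push against each rail in small steps.

```bash
python3 - <<'E'
from bench import *
from h import *
def rep(t):
    s=state(); p=R.T@(s["ee_pos"][:2]-FO); f=R.T@s["ft_force"][:2]; print(t,round(s["time"],1),"fix",p.round(4),round(s["ee_pos"][2],4),"F",f.round(1),s["ft_force"][2].round(1),"gap",round(s["finger_gap"],4),"Mz",s["moment"][2].round(2)); return p,f,s["ft_force"][2]
for z in(.042,.040,.039,.038,.037):
    move_l(fx(-.018,.010,z),.04); p,f,fz=rep("z")
    if fz>0: break
x,y=-.018,.010
while y<.034:
    y+=.004 if y<.019 else .001; move_l(fx(x,y,z),.04); hold(.15); p,f,_=rep("y")
    if f[1]<-10: break
while x<.006:
    x+=.004 if x<-.010 else .001; move_l(fx(x,y,z),.04); hold(.15); p,f,_=rep("x")
    if f[0]<-10: break
print(x,y,z)
E
```

```text
z 19.9 fix [-0.0181  0.01  ] 0.042 F [0.4 0.8] -4.5 gap 0.0499 Mz 0.02
z 20.1 fix [-0.0181  0.01  ] 0.0398 F [-0.4 -0. ] -3.7 gap 0.0497 Mz -0.01
z 20.4 fix [-0.0181  0.01  ] 0.0389 F [-0.4  0. ] -4.3 gap 0.0497 Mz -0.06
z 20.6 fix [-0.0179  0.01  ] 0.0381 F [-0.3 -0.3] -4.2 gap 0.0498 Mz -0.01
z 20.9 fix [-0.0177  0.01  ] 0.0381 F [-2.9 -0.5] 3.8 gap 0.0502 Mz 0.06
y 21.3 fix [-0.0172  0.0142] 0.0381 F [-0.8 -0. ] 5.4 gap 0.0497 Mz -0.03
y 21.7 fix [-0.0171  0.0181] 0.0381 F [ 0.2 -0.2] 6.1 gap 0.0499 Mz -0.08
y 22.1 fix [-0.0171  0.0221] 0.038 F [ 0.2 -0.6] 5.2 gap 0.0497 Mz -0.01
y 22.5 fix [-0.0171  0.0228] 0.0381 F [ 0.2 -1.8] 6.0 gap 0.0499 Mz 0.01
y 22.9 fix [-0.0171  0.0236] 0.0381 F [ 0.4 -2.6] 5.2 gap 0.05 Mz -0.01
y 23.3 fix [-0.0171  0.0246] 0.0381 F [ 1.  -3.1] 5.4 gap 0.0497 Mz 0.02
y 23.7 fix [-0.017   0.0251] 0.0381 F [-0.6 -4.4] 6.2 gap 0.0496 Mz 0.29
y 24.1 fix [-0.017   0.0251] 0.0381 F [-0.2 -8. ] 6.1 gap 0.05 Mz 0.34
y 24.5 fix [-0.017   0.0252] 0.0382 F [ 0.2 -9.9] 5.8 gap 0.0498 Mz 0.44
y 24.9 fix [-0.017   0.0253] 0.0382 F [ -0.1 -13.1] 5.3 gap 0.0497 Mz 0.52

[... 250 characters left out ...]
4] 0.0382 F [ -7.9 -12.4] 10.0 gap 0.0496 Mz 0.18
x 26.9 fix [-0.0077  0.0253] 0.0381 F [ -9.3 -12. ] 10.1 gap 0.0499 Mz 0.08
x 27.3 fix [-0.0067  0.0254] 0.0382 F [ -7.3 -12.3] 9.9 gap 0.0499 Mz 0.17
x 27.7 fix [-0.0057  0.0254] 0.0381 F [ -8.9 -13.3] 10.0 gap 0.0499 Mz 0.15
x 28.1 fix [-0.0047  0.0253] 0.0382 F [ -8.  -12.2] 9.5 gap 0.0497 Mz 0.15
x 28.5 fix [-0.0038  0.0253] 0.0381 F [ -7.6 -12.1] 9.4 gap 0.0497 Mz 0.12
x 28.9 fix [-0.0027  0.0254] 0.0382 F [ -8.6 -12.5] 8.7 gap 0.0495 Mz 0.1
x 29.3 fix [-0.002   0.0254] 0.0382 F [ -9.8 -12.5] 10.4 gap 0.0499 Mz 0.02
x 29.7 fix [-0.002   0.0254] 0.0381 F [-14.4 -12.6] 13.3 gap 0.0501 Mz 0.02
3.469446951953614e-18 0.02900000000000001 0.037
```

Both axes came to a clear stop, at about (-2.0, 25.4) mm in the fixture frame against an expected (-3, 25). I'll push a little more in x and check by picture.

```bash
python3 - <<'E'
from bench import *
from h import *
for x in(.001,.002): 
    move_l(fx(x,.029,.037),.04); hold(.2); s=state(); p=R.T@(s["ee_pos"][:2]-FO); print(p.round(4),(R.T@s["ft_force"][:2]).round(1),s["ft_force"][2].round(1),s["moment"].round(2))
d=get_image("side"); np.savez("side5.npz",**d); t=get_image("top"); np.savez("top5.npz",**t)
u,v=proj(d,[.57,.155,.05]).astype(int); A=cv2.resize(d["frame"][v-35:v+35,u-35:u+35],(480,480),interpolation=cv2.INTER_CUBIC)
u,v=proj(t,[.53,.14,.05]).astype(int); B=cv2.resize(t["frame"][v-30:v+40,u-23:u+23],(315,480),interpolation=cv2.INTER_CUBIC); cv2.imwrite("pics/g.png",np.hstack([A,B]))
print("B origin",u-23,v-30)
E
```

```text
[-0.0017  0.0253] [-17.5 -11.9] 14.7 [-2.55  2.14  0.08]
[-0.0014  0.0254] [-19.3 -12.4] 16.8 [-2.59  2.64  0.02]
B origin 198 170
```

View pics/g.png

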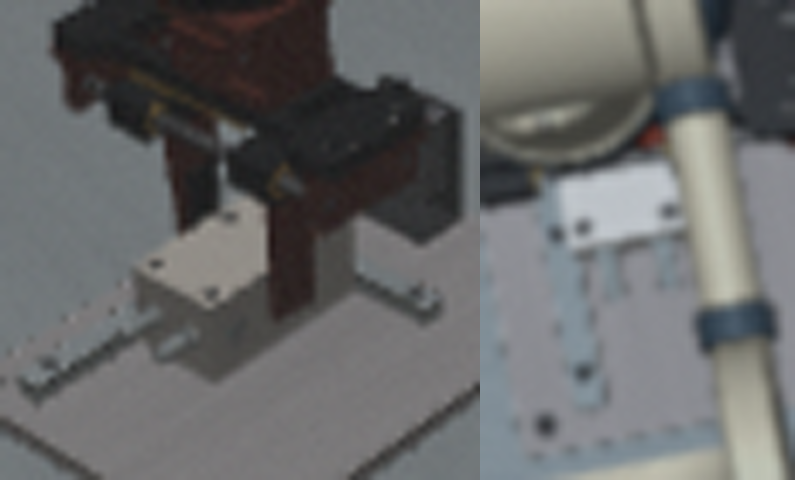

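The side crop shows the block flat on the plate and in the corner, with its right end at the short rail (355,285). In the top crop its -x end runs parallel to the plate's edge, with its left side on the long rail. I'll put numbers on the end position, yaw and tilt.

```bash
python3 - <<'E'
from h import *
O=np.array([.574,.1308])  # camera-frame fixture origin
t=dict(np.load("top5.npz")); g=t["frame"].astype(float).mean(2); P=cloud(t)
b=cv2.GaussianBlur(g,(3,3),0)
L=[]
for u in range(213,227):          # -x end top edge (bright->dark going down)
    col=b[200:213,u]; i=np.argmin(np.diff(col)); k=np.diff(col)[max(i-1,0):i+2]; L.append((u,200+max(i-1,0)+.5+(k*np.arange(len(k))).sum()/k.sum()))
L=np.array(L); W=np.array([R.T@(on_z(t,q,.056)[:2]-O) for q in L]); c=np.polyfit(W[:,1],W[:,0],1); print("end edge x",W[:,0].round(4),"yaw",-c[0],"mean",np.median(W[:,0]))
L=[]
for v in range(197,204):
    row=b[v,204:216]; k=np.clip(np.diff(row),0,None); i=np.argmax(k); j=slice(max(i-1,0),i+2); L.append((204+max(i-1,0)+.5+(k[j]*np.arange(len(k[j]))).sum()/k[j].sum(),v))
W=np.array([R.T@(on_z(t,q,.056)[:2]-O) for q in L]); print("long side y",W[:,1].round(4))
q=P[198:204,213:225]; print("top z",np.median(q[...,2]))
s=dict(np.load("side5.npz")); PS=cloud(s); F=(PS[...,:2]-O)@R; m=(F[...,0]>-.048)&(F[...,0]<-.012)&(F[...,1]>.005)&(F[...,1]<.045)&(PS[...,2]>.05)&(PS[...,2]<.062)
A=np.c_[F[m],np.ones(m.sum())]; print("side top plane",m.sum(),np.linalg.lstsq(A,PS[m][:,2],rcond=None)[0],PS[m][:,2].mean())
h=(np.abs(F[...,0]-.027)<.012)&(np.abs(F[...,1]-.025)<.012)&(PS[...,2]>.055)&(PS[...,2]<.086); print("handle pts",h.sum())
E
```

```text
end edge x [-0.0388 -0.0509 -0.0496 -0.0497 -0.0501 -0.0504 -0.0503 -0.0495 -0.0498
 -0.0502 -0.0505 -0.0508 -0.0509 -0.0508] yaw -0.12256618616769752 mean -0.050261833204056895
long side y [0.0573 0.0577 0.0502 0.0505 0.0511 0.0387 0.0393]
top z 0.0556989988632327
side top plane 88 [0.03485619 0.00712929 0.05541591] 0.054552151264571865
handle pts 3
```

```bash
python3 - <<'E'
from bench import *
from h import *
from scipy.spatial.transform import Rotation as Q
def rep(t):
    s=state(); w=s["ee_rot"]; M=Q.from_quat([*w[1:],w[0]]).as_matrix(); p=R.T@(s["ee_pos"][:2]-FO); tz=R.T@M[:2,2]
    print(t,round(s["time"],1),p.round(4),s["ee_pos"][2].round(4),"F",(R.T@s["ft_force"][:2]).round(1),s["ft_force"][2].round(1),"tilt xy",tz.round(4),"yawerr",round(np.arctan2(M[1,1],M[0,1])-FY-np.pi/2,4),"gap",round(s["finger_gap"],4))
rep("pressed")
for z in(.038,.0385): move_l(fx(.002,.029,z),.04); hold(.3); rep(z)
s=dict(np.load("side3.npz")); PS=cloud(s); c,n=np.cos(-.293),np.sin(-.293); F=(PS[...,:2]-[.4509,-.1773])@np.array([[c,-n],[n,c]])
m=(F[...,0]>-.045)&(F[...,0]<-.009)&(np.abs(F[...,1])<.02)&(PS[...,2]>.036)&(PS[...,2]<.052); print("bench plane",np.linalg.lstsq(np.c_[F[m],np.ones(m.sum())],PS[m][:,2],rcond=None)[0])
s=get_image("side"); PS=cloud(s); F=(PS[...,:2]-[.574,.1308])@R; m=(F[...,0]>-.048)&(F[...,0]<-.012)&(F[...,1]>.005)&(F[...,1]<.045)&(PS[...,2]>.05)&(PS[...,2]<.062)
print("now plane",np.linalg.lstsq(np.c_[F[m],np.ones(m.sum())],PS[m][:,2],rcond=None)[0])
E
```

```text
pressed 30.7 [-0.0014  0.0254] 0.038 F [-20.2 -12. ] 16.6 tilt xy [-0.0082 -0.0064] yawerr -0.0017 gap 0.05
0.038 31.2 [-0.0014  0.0254] 0.0381 F [-17. -13.] 12.3 tilt xy [-0.0085 -0.0064] yawerr -0.0018 gap 0.0499
0.0385 31.8 [-0.0014  0.0254] 0.0381 F [-16.5 -12.4] 8.9 tilt xy [-0.0087 -0.0064] yawerr -0.0018 gap 0.0502
bench plane [0.0110574  0.01712704 0.04277835]
now plane [ 0.03612129 -0.00087661  0.05597653]
```

Position and yaw are good, but the depth hints at up to about 0.025 rad of pitch compared with the block on the bench. I'll unload, let go so it settles flat, grip again and press more gently.

```bash
cat > j.py <<'E'
from bench import *
from h import *
from scipy.spatial.transform import Rotation as Q
def rep(t):
    s=state(); w=s["ee_rot"]; M=Q.from_quat([*w[1:],w[0]]).as_matrix(); p=R.T@(s["ee_pos"][:2]-FO); f=R.T@s["ft_force"][:2]
    print(t,round(s["time"],1),p.round(4),s["ee_pos"][2].round(4),"F",f.round(1),s["ft_force"][2].round(1),"tilt",(R.T@M[:2,2]).round(4),"gap",round(s["finger_gap"],4)); return f
def plane(t):
    for _ in range(3):
        s=get_image("side"); PS=cloud(s); F=(PS[...,:2]-[.574,.1308])@R; m=(F[...,0]>-.048)&(F[...,0]<-.014)&(F[...,1]>.005)&(F[...,1]<.045)&(PS[...,2]>.05)&(PS[...,2]<.062)
        print(t,m.sum(),np.linalg.lstsq(np.c_[F[m],np.ones(m.sum())],PS[m][:,2],rcond=None)[0].round(4))
E
python3 - <<'E'
from j import *
move_l(fx(-.0015,.0254,.0382),.04); hold(.2); rep("unloaded"); plane("held")
gripper_open(); hold(.2); rep("open"); plane("open")
move_l(fx(-.003,.0254,.0375),.04); close(); hold(.2); rep("regrip"); plane("regrip")
x,y=-.003,.0254
for _ in range(6):
    y+=.001; move_l(fx(x,y,.0375),.04); hold(.15); f=rep("y")
    if f[1]<-10: break
for _ in range(6):
    x+=.001; move_l(fx(x,y,.0375),.04); hold(.15); f=rep("x")
    if f[0]<-10: break
plane("pressed"); print(x,y)
d=get_image("top"); np.savez("top6.npz",**d)
E
```

```text
unloaded 32.3 [-0.0018  0.0252] 0.0379 F [-2.9 -3.6] 2.0 tilt [-0.001  -0.0008] gap 0.0497
held 84 [-0.0068  0.0068  0.0544]
held 82 [ 0.0354 -0.0173  0.0563]
held 81 [ 0.004  -0.0023  0.0545]
open 33.4 [-0.0015  0.0254] 0.0382 F [-0.9 -0.1] -0.0 tilt [0.0001 0.0001] gap 0.0883
open 86 [ 0.041  -0.0081  0.0558]
open 81 [ 0.0216 -0.0005  0.0552]
open 83 [ 0.0378 -0.0165  0.0563]
regrip 34.7 [-0.003   0.0252] 0.0375 F [ 0.  -1.9] 0.2 tilt [ 0.     -0.0003] gap 0.0498
regrip 86 [ 0.0261 -0.0269  0.056 ]
regrip 84 [0.0154 0.0122 0.055 ]
regrip 89 [0.0186 0.011  0.055 ]
y 35.2 [-0.003   0.0252] 0.0376 F [-0.6 -5.1] 0.4 tilt [-0.     -0.0021] gap 0.0499
y 35.6 [-0.003   0.0253] 0.0376 F [ 0.  -7.8] 0.6 tilt [-0.     -0.0037] gap 0.05
y 36.0 [-0.003   0.0254] 0.0376 F [ -0.8 -10.4] 0.3 tilt [-0.0001 -0.0054] gap 0.0498
x 36.4 [-0.0028  0.0253] 0.0376 F [ -4.  -11.5] 2.0 tilt [-0.0021 -0.0054] gap 0.0493
x 36.8 [-0.0027  0.0253] 0.0376 F [ -8.1 -11.6] 4.5 tilt [-0.0043 -0.0054] gap 0.0499
x 37.2 [-0.0026  0.0254] 0.0377 F [-13.1 -11.3] 7.7 tilt [-0.0065 -0.0054] gap 0.0498
pressed 85 [ 0.0423 -0.0316  0.0566]
pressed 85 [0.0385 0.0114 0.0556]
pressed 86 [0.0209 0.0125 0.0548]
0.0 0.0284
```

The slope is the same with the block released, so it is depth bias and the block is flat. Both rails now push back stiffly, at about 13 N and 11 N, so I'm handing the job in.

```bash
python3 - <<'E'
from j import *
hold(.5); rep("final"); print(job_done())
E
```

```text
final 37.9 [-0.0026  0.0254] 0.0377 F [-13.3 -10.7] 8.2 tilt [-0.0065 -0.0054] gap 0.0495
the job is handed in; nothing more can be done
None
```

The job is handed in at about 38 s on the robot's clock: the thin gauge was seated in the bore and released, and the block is held flat in the corner at about 13 N on the short rail and 11 N on the long rail; no verdict came back, and the gripper hid the gauge from my checks after the carry.

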